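# Unload the casting mould behind a clamp of unknown thread hand

## Task

Unload the casting mould: find out which way its black clamp knob unscrews (the thread is often left-hand, so try both directions), back it off as far as it goes (about 0.4 of a turn) so that its collar clears the lip on the cover, and push the cover plate near its free corner so that it pivots about its pin a quarter turn, clear of the cavities. Lift every casting out of its cavity and put them all in the grey parts tray; then push the cover fully shut again and turn the knob back until it is tight. Leave the other things on the bench where they are.

Things in the scene. Friction and masses are not known exactly. Their poses are not given: they have to be found in the camera images.
- mould: Mould fixed to the bench: dark steel block 64 (x) by 218 (y) by 20 mm high; origin: centre of its underside, y along the row, z up. Three cavities 42 (x) by 22 (y) mm, 8 mm deep, at y = -41, -11, +19 mm; two or three hold a casting. Pivot pin at y = -87, clamp stud at y = +85 mm, both at x = 0; thin stop pin, 50 mm high, at x = -27, y = -74 mm. Else its top is bare.
- cover (a joint): Swing of the aluminium cover plate about the pivot pin, rad. 0 = shut: it lies along the mould's +y over the castings, free end under the clamp collar. Grows as the free end swings to the mould's +x (clockwise from above), stop at 1.7; at 1.57 the cavities are free. Stays where left; 1 N at the free end moves it. With the knob tight a lip catches the collar after some 0.03 rad.
- cover_pivot (a point): On the pivot pin's axis, at half the cover's thickness, 47 mm above the bench; turns with the cover: y along the plate to its free end, x across it, to the side it opens to. The plate is 46 mm wide, from 44 to 50 mm above the bench (castings reach 42 mm), from y = -15 to +167 mm. A screw head 20 mm wide stands 6 mm above the plate here.
- cover_corner (a point): On the plate's long edge near its free corner, 138 mm from the pin, on the edge to push for opening (x = -23 mm in the plate's frame), 47 mm above the bench. Between the last casting and the knob a finger may reach below the plate here, to 25 mm above the bench. To shut the plate push the opposite edge (x = +23 mm), equally far from the pin.
- knob_cw (a joint): How far the clamp knob is turned clockwise (seen from above) from tight, rad, 0 to 2.5; 0 at the start. If the thread is left-hand this is the loosening direction, else it comes up dead at about 0.2 (0.35 if pressed). The hand differs between starts and cannot be seen. From 2.1 of loosening on the collar clears the cover's lip.
- knob_ccw (a joint): The same for anticlockwise turning: the loosening direction if the thread is right-hand, else dead at about 0.2. The knob's heading is knob_ccw minus knob_cw. Loosening goes easily (under 0.1 N m) to a stop at 2.5 and raises the knob 3 mm a rad; turning back tightens it, till both joints are near 0. It stays where it is left.
- knob_bar (a point): Centre of the knob's grip, a black upright bar 36 mm long, 10 mm thick and 20 mm high (10 mm up and down from here); 70 mm above the bench when tight. Turns with the knob: y along the bar, x across its thickness. Below it a neck and a steel collar 24 mm wide, its top 14 mm below this point.
- tray: Loose grey parts tray, 118 (x) by 132 (y) by 18 mm high, walls and floor 3 mm. Origin: centre of its underside; z up. 0.35 kg.
- casting_a_centre (a point): Centre of a loose aluminium casting, a rounded block 40 (its x) by 20 (its y) by 30 mm high (its z), 0.06 to 0.11 kg, two dark dimples on top; at the start it sits 8 mm deep in a mould cavity with 1 mm of clearance, its top 42 mm above the bench, lengthways across the row. Take it by its two ends, 40 mm apart. Absent in some starts.
- casting_b_centre (a point): Centre of a loose aluminium casting, a rounded block 40 (its x) by 20 (its y) by 30 mm high (its z), 0.06 to 0.11 kg, two dark dimples on top; as casting_a. Absent in some starts.
- casting_c_centre (a point): Centre of a loose aluminium casting, a rounded block 40 (its x) by 20 (its y) by 30 mm high (its z), 0.06 to 0.11 kg, two dark dimples on top; as casting_a. Absent in some starts.
- sanding_block: Bystander: brown cork sanding block 52x94x30 mm, origin at its underside; leave it.
- angle_box: Bystander: grey digital angle box 46x66x27 mm, origin at its underside; leave it.
- screwdriver: Bystander: black and orange screwdriver 30x198x28 mm lying along y; leave it.
- glue_blue: Bystander: small blue bottle, 27 mm wide, 60 mm high, origin at its underside; leave it.

How it is judged:
On the way, in this order (a step that is already met when the one before it is completed fails the run):
1. the knob is unscrewed by at least 2.1 rad in its loosening direction (value of joint any of knob_cw, knob_ccw above 2.1 rad), for 0.2 s.
2. the cover is swung open by at least 1.4 rad (value of joint cover above 1.4 rad), for 0.2 s.
3. all castings lie in the tray (x of casting_a_centre in the frame of tray between -0.056 and 0.056 m and y of casting_a_centre in the frame of tray between -0.063 and 0.063 m and z of each of casting_a_centre, casting_b_centre, casting_c_centre in the frame of tray below 0.03 m and linear speed of each of casting_a, casting_b, casting_c below 0.03 m/s and x of casting_b_centre in the frame of tray between -0.056 and 0.056 m and y of casting_b_centre in the frame of tray between -0.063 and 0.063 m and x of casting_c_centre in the frame of tray between -0.056 and 0.056 m and y of casting_c_centre in the frame of tray between -0.063 and 0.063 m), for 0.2 s.
4. the cover is fully shut (value of joint cover below 0.03 rad), for 0.2 s.
5. the knob is turned back until tight (value of joint each of knob_cw, knob_ccw below 0.45 rad), for 0.2 s.
At the end, for the whole second after the job is handed in: Every casting present lies at rest in the tray (its centre within the tray's walls and less than 30 mm above the tray's underside), the cover is shut within 0.03 rad and the knob is back within 0.45 rad of where it started (all of step 3 and all of step 5 and value of joint cover below 0.03 rad); the robot touches nothing.
It fails at once if the cork sanding block is moved by more than 3 cm (distance of sanding_block from where it was at the start of the episode above 0.03 m).
It fails at once if the grey angle box is moved by more than 3 cm (distance of angle_box from where it was at the start of the episode above 0.03 m).
It fails at once if the screwdriver is moved by more than 3 cm (distance of screwdriver from where it was at the start of the episode above 0.03 m).
It fails at once if the blue glue bottle is moved by more than 3 cm (distance of glue_blue from where it was at the start of the episode above 0.03 m).
Of casting_a, casting_b, casting_c only 2 to 3 are there at a start; the rules pass over those that are not, and their reading is None.
At some moment in a run one of tray may be knocked a few centimetres aside while the robot is not near it.
Once in a run the grip may slacken for a moment while it holds something.
It also fails if it takes over 210 s, if anything falls off the work surface, if the arm or the gripper's body presses on something with over 40 N, if the wrist force passes 120 N, or if a joint passes its speed limit or range.

## Robot

A 6-joint arm with a two-finger parallel gripper is mounted at the origin on a cart in front of the work surface, level with it; the furniture and walls round the work are solid. World frame = base frame: x ahead of the robot, y to its left, z up, the work surface at z = 0. Lengths are in m, angles in rad, forces in N, time in s.
With the tool pointing down it reaches from about 0.35 to 0.925 m from the base axis. Payload 6.4 kg.
Tool frame: the origin (TCP) lies on the centre line of the jaws, within the pads' length; the fingertips stand 11 mm ahead of it and the grasp point (between the pads) lies 8 mm behind it; z points along the fingers, y is the direction in which the jaws open and shut (so a half turn about z gives the same grasp; the last joint's range is limited). The gripper opens to 85 mm and grips with 20 to 120 N. Pads are 22 mm wide; open, the fingers measure 114 mm over their backs; the gripper's body (76 mm by 85 mm) begins 54 mm behind the grasp point. The pads swing forward as they close: fully open they stand 13 mm farther back than shut.
Start: joints at [-0.174, 0.245, 1.558, -0, 1.339, -0.174], TCP at [0.65, 0, 0.242] pointing down, gripper open.
Joint ranges: [-3.13, 3.13], [-1.02, 2.26], [0.13, 2.54], [-0.95, 4.09], [0.21, 2.88], [-2.74, 2.74]. Speed limits (rad/s): [2.57, 2.57, 3.14, 3.14, 3.14, 3.14].

## Interface

Orientations are given as a unit quaternion [w, x, y, z].
In Python, from bench import env gives the robot as it stands.
- The arm moves only by the tool carry_out, never from a script. Its argument "deltas" is one flat list of numbers, 6 for each row, row after row: the shift along the world's x, y, z in mm, then the turn, a rotation vector about the world's x, y, z in rad. A call has 1 to 20 rows; each row is the pose to reach, as a shift and turn from the pose commanded when the call began; what a row does not reach only later rows make up. A row lasts 1/12 s, in which the tool goes at most 41.7 mm and 7.16 degrees, less where a joint would pass 70% of its speed; a pose out of reach is approached as far as the arm can. A call with a gripper value outside its range is refused whole. "gripper" is the opening, from 0 (shut) to 1 (fully open), set as the call begins (left out, the last holds). The fingers move at their own pace and stop on an object; "force" is the grip in N (left out, the last holds). Time passes only in rows, so rows that repeat a pose let the fingers close. It gives the time, the measured TCP pose, the force and the opening at its end, in the units of the state.
- env.sense(): the state, without advancing time (a new reading comes with each control period).
- env.get_image(name): name is "scene" or "side" or "wrist"; returns a dict with "pixels" (480x640x3 uint8, red, green, blue), "K" (3x3 intrinsics, pixels), "origin" and "orientation" of the camera in the world. Camera axes: x right, y down, z forward; pixel columns grow to the right and rows downward; lengths in m; the calibration is good to about 2 mm. A picture is of the moment at which its call begins. There is no depth.
- env.sign_off(): hands the job in, once; it reports no verdict.
The state is a dict: "time_s": time; "joint_positions": joint angles; "joint_velocities": joint speeds; "effort": joint torques, N m; "eef_pos": TCP position; "ee_rot": TCP orientation; "contact_force": force on the tool from outside, world axes, zero at the start; "wrist_torque": the same for the moment, N m; "width": finger opening in m.
Only numpy, scipy, OpenCV 4.12 (cv2) and the standard library are available. Lean on these libraries where they do the work, as an engineer would, in place of code of your own. Each camera call takes 0.05 s, during which the arm holds its last target. There are 200 camera calls.

## Working session

There is one attempt and no reset: what is moved stays moved. The work goes in short steps, Python scripts to look and compute and a tool call to move; the robot and the scene stay as the last step left them, time stands still between calls to the robot, and variables do not carry over. Pictures are saved under pics/ and viewed, about 12 in all and at most 16, crops included, and the job is handed in when it is done.

Besides the shell and the picture viewer there is one more tool, called after "Emit:" by a JSON object that holds its "method" and its "body". carry_out: Moves the arm, as the interface text tells. Its arguments: {"type":"object","properties":{"deltas":{"type":"array"},"gripper":{"type":"number"},"force":{"type":"number"}},"required":["deltas"]}

```bash
ls; mkdir -p pics
cat > h.py <<'E'
import numpy as np, cv2
from scipy.spatial.transform import Rotation as R
from bench import env
def rot(q): return R.from_quat([q[1],q[2],q[3],q[0]]).as_matrix()
def snap(name,fn=None):
    im=env.get_image(name)
    if fn: cv2.imwrite('pics/'+fn,im['pixels'][:,:,::-1])
    return im
def ray(im,u,v,z):
    d=rot(im['orientation'])@np.linalg.inv(im['K'])@np.array([u,v,1.]); o=np.array(im['origin'])
    return o+d*(z-o[2])/d[2]
def proj(im,p):
    c=im['K']@(rot(im['orientation']).T@(np.array(p)-im['origin'])); return c[:2]/c[2]
E
python3 - <<'E'
from h import *
a=snap('scene','scene0.png');b=snap('wrist','wrist0.png');snap('side','side0.png')
for i in (a,b): print(i['origin'],i['orientation'],i['K'][0,0])
s=env.sense();print(s['eef_pos'],s['ee_rot'],s['contact_force'],s['width'],s['time_s'])
E
```

```text
pics
[-0.36416682  0.56705817  0.48402132] [ 0.29351301 -0.44924592  0.70087523 -0.46989586] 585.8187996229952
[0.65080524 0.06779321 0.37236128] [ 1.35332087e-01  9.90800053e-01 -1.27593611e-04 -6.81913616e-04] 427.7144946501035
[6.49574977e-01 8.91574361e-05 2.41411807e-01] [-6.36340941e-04  7.07102243e-01  7.07110894e-01 -4.42795874e-04] [ 0.20113827 -0.12187011  0.06682464] 0.08557531258998885 0.15
```

View pics/scene0.png

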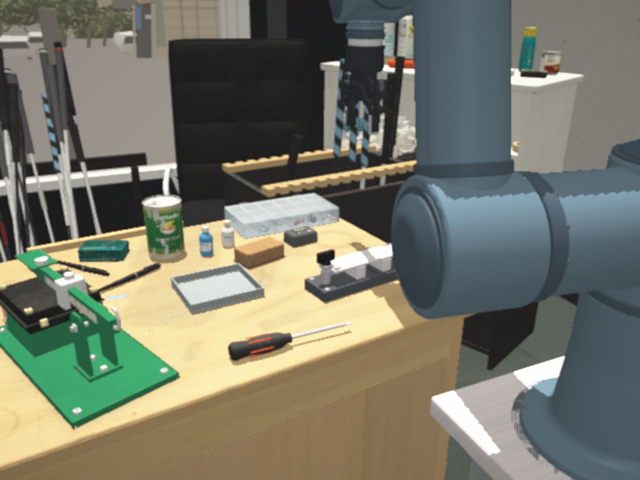

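View pics/wrist0.png

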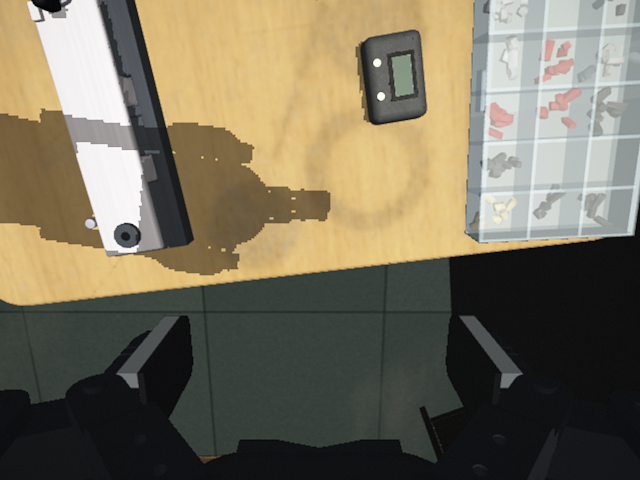

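View pics/side0.png

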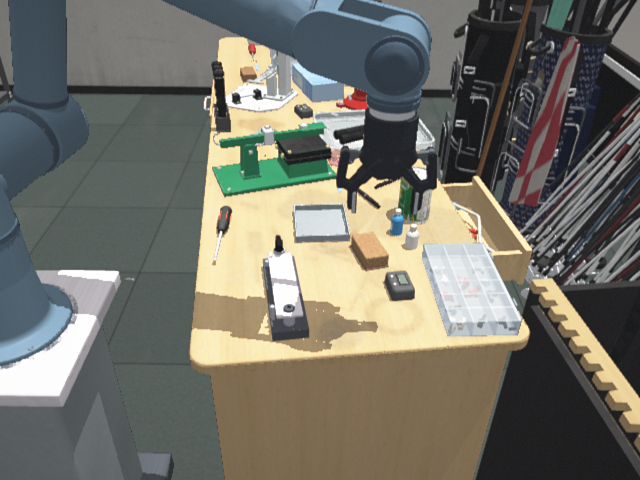

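Scene and side views show the mould at the front-right end of the bench, the tray left of it, and the screwdriver in front. In the wrist view the pivot is near (126,235) and the knob near (45,0), with the angle box at (393,77). I'll move over the mould for a better look.

Emit:
{"method": "carry_out", "body": {"deltas": [-30,25,15,0,0,0,-60,50,30,0,0,0,-90,75,45,0,0,0,-110,100,60,0,0,0,-120,120,60,0,0,0,-120,120,60,0,0,0,-120,120,60,0,0,0]}}

```text
time_s: 0.73
eef_pos: [0.5296, 0.1207, 0.3024]
ee_rot: [0.0, 0.706, 0.708, 0.0]
contact_force: [0.5, -0.7, -0.2]
width: 0.0855
```

Run:
```python
from h import *
a=snap('wrist','wrist1.png');print(env.sense()['eef_pos'])
np.save('w1.npy',a,allow_pickle=True)
for u,v,z in [(0,0,0),(640,0,0),(0,480,0),(640,480,0),(320,240,0)]: print(u,v,ray(a,u,v,z))
```

```text
[0.5298994  0.11991129 0.30186863]
0 0 [0.24216192 0.30093036 0.        ]
640 0 [0.82145101 0.30194557 0.        ]
0 480 [ 0.13664779 -0.22993631  0.        ]
640 480 [ 9.29570606e-01 -2.29459705e-01 -5.55111512e-17]
320 240 [0.53210748 0.07721447 0.        ]
```

View pics/wrist1.png

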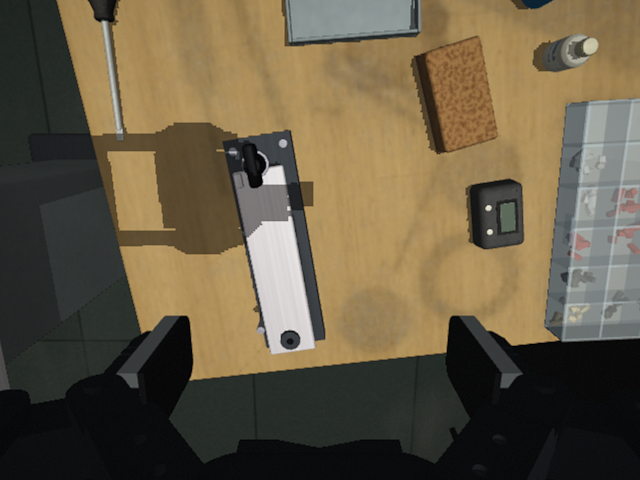

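The wrist view shows the mould with pivot screw near (290,340), knob bar near (254,165), tray at the top (285–420, up to row 40), cork block and angle box at right.

Run:
```python
from h import *
a=np.load('w1.npy',allow_pickle=True).item()
p=a['pixels']
cv2.imwrite('pics/c1.png',cv2.resize(p[120:365,210:340,::-1],None,fx=6,fy=6,interpolation=cv2.INTER_CUBIC)[:720])
c=cv2.resize(p[125:215,215:305,::-1],None,fx=6,fy=6,interpolation=cv2.INTER_CUBIC)
d=cv2.resize(p[280:360,250:340,::-1],(540,480)[::1],interpolation=cv2.INTER_CUBIC)
cv2.imwrite('pics/c1.png',np.hstack([c[:, :400],cv2.resize(p[285:375,260:326,::-1],None,fx=6,fy=6,interpolation=cv2.INTER_CUBIC)]))
P=ray(a,290,340,.056);K=ray(a,254,160,.08)
print(P,K,np.hypot(*(K-P)[:2]),np.arctan2(*(K-P)[:2]))
for u,v in [(223,142),(290,130),(325,338)]:print(ray(a,u,v,.02))
```

```text
[ 0.50288986 -0.00898832  0.056     ] [0.47814605 0.16462805 0.08      ] 0.17537073995694363 -0.14156662696719552
[0.44084514 0.17710927 0.02      ]
[0.50386534 0.18804814 0.02      ]
[ 0.53759116 -0.02542899  0.02      ]
```

View pics/c1.png

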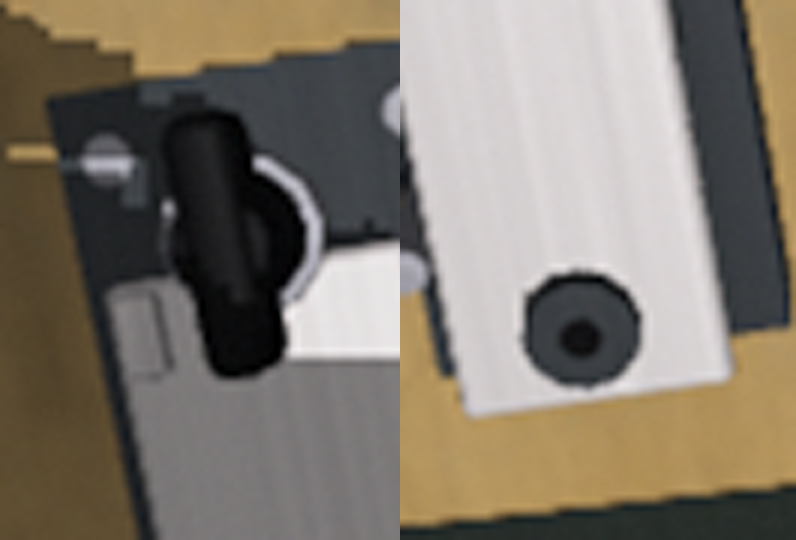

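The crop shows the bar lying along the mould axis, with its top-face centre near full-image (252.5,165.5) and the screw head at (290.3,340).

Run:
```python
from h import *
a=np.load('w1.npy',allow_pickle=True).item()
P=ray(a,290.3,340,.056);K=ray(a,252.5,165.5,.08)
print(P,K,np.hypot(*(K-P)[:2]),np.arctan2(*(K-P)[:2]))
s=snap('scene'); d=snap('side')
for q in [(172,287),(238,266),(264,294),(197,309)]:print('tray',ray(s,*q,.018))
for q in [(293,206),(347,206),(350,236),(297,240)]:print('tray side',ray(d,*q,.018))
print('proj knob',proj(s,K),proj(d,K),proj(s,P),proj(d,P))
print('bottle',ray(d,397,234,0),'cork',ray(a,455,110,.03),'sd',ray(a,120,135,.01),ray(a,100,10,.01))
S=env.sense();print(S['joint_positions'],S['eef_pos'],S['wrist_torque'])
```

```text
[ 0.50318204 -0.00898802  0.056     ] [0.47675326 0.16023535 0.08      ] 0.1712747212044767 -0.15492539807266184
tray [0.5653434  0.41131597 0.018     ]
tray [0.60189968 0.28057399 0.018     ]
tray [0.4762615  0.27461152 0.018     ]
tray [0.47117703 0.39106531 0.018     ]
tray side [0.49387098 0.38166647 0.018     ]
tray side [0.61901942 0.3849591  0.018     ]
tray side [0.62088592 0.26069675 0.018     ]
tray side [0.50806366 0.2428147  0.018     ]
proj knob [325.09456398 249.70050877] [279.05490068 237.49267219] [399.1522242  242.05026198] [288.76719633 304.76666055]
bottle [0.72713732 0.29784634 0.        ] cork [0.65298932 0.2055886  0.03      ] sd [0.34057605 0.18318635 0.01      ] [0.33606496 0.29054971 0.01      ]
[ 1.25395544e-02 -5.03799898e-02  1.76686745e+00 -2.61966280e-04
  1.42641564e+00  1.36046536e-02] [0.53025115 0.11919526 0.30149264] [-0.01651996 -0.02753959  0.01501552]
```

Emit:
{"method": "carry_out", "body": {"deltas": [-30,25,-40,0,0,0.1,-53,41,-75,0,0,0.155,-53,41,-110,0,0,0.155,-53,41,-145,0,0,0.155,-53,41,-175,0,0,0.155,-53,41,-195,0,0,0.155,-53,41,-210,0,0,0.155,-53,41,-220,0,0,0.155,-53,41,-230,0,0,0.155,-53,41,-230,0,0,0.155,-53,41,-230,0,0,0.155], "gripper": 0.5}}

```text
time_s: 1.8
eef_pos: [0.4774, 0.1607, 0.0724]
ee_rot: [-0.0, 0.65, 0.76, -0.0]
contact_force: [0.7, -0.0, 0.2]
width: 0.0424
```

Emit:
{"method": "carry_out", "body": {"deltas": [0,0,0,0,0,0,0,0,0,0,0,0,0,0,0,0,0,0,0,0,0,0,0,0,0,0,0,0,0,0,0,0,0,0,0,0], "gripper": 0, "force": 40}}

```text
time_s: 2.3
eef_pos: [0.4745, 0.1606, 0.0731]
ee_rot: [-0.002, 0.65, 0.76, -0.003]
contact_force: [-12.9, -4.0, 13.9]
width: 0.0088
```

Run:
```python
from h import *
S=env.sense();print({k:np.round(S[k],3) for k in S})
```

```text
{'time_s': np.float64(2.3), 'joint_positions': array([ 1.000e-01,  1.330e-01,  2.032e+00, -1.000e-03,  9.850e-01,
       -5.500e-02]), 'joint_velocities': array([ 0.001, -0.001,  0.003,  0.   , -0.001, -0.001]), 'effort': array([ -0.423, -27.983, -28.83 ,   0.521,  -3.454,   0.034]), 'eef_pos': array([0.474, 0.161, 0.073]), 'ee_rot': array([-0.002,  0.65 ,  0.76 , -0.003]), 'contact_force': array([-12.939,  -3.973,  13.915]), 'wrist_torque': array([-0.694,  2.299,  0.043]), 'width': np.float64(0.009)}
```

Emit:
{"method": "carry_out", "body": {"deltas": [-2,-0.5,1,0,0,0,-4,-1,2,0,0,0,-4,-1,2,0,0,0]}}

```text
time_s: 2.55
eef_pos: [0.4737, 0.1603, 0.0747]
ee_rot: [0.001, 0.65, 0.76, 0.001]
contact_force: [3.2, 2.6, -4.8]
width: 0.0092
```

Emit:
{"method": "carry_out", "body": {"deltas": [0,0,0,0,0,-0.1,0,0,0,0,0,-0.2,0,0,0,0,0,-0.3,0,0,0,0,0,-0.4,0,0,0,0,0,-0.4]}}

```text
time_s: 2.97
eef_pos: [0.474, 0.1603, 0.0753]
ee_rot: [0.0, 0.789, 0.615, 0.001]
contact_force: [0.0, 1.8, 2.9]
width: 0.0091
```

```bash
cat > s.py <<'E'
from h import *
S=env.sense();m=rot(S['ee_rot'])
print('t',round(S['time_s'],2),'pos',np.round(S['eef_pos'],4),'yaw',round(np.arctan2(m[0,0],m[1,0])*-1,3),'F',np.round(S['contact_force'],1),'T',np.round(S['wrist_torque'],2),'w',round(S['width'],4),'q',np.round(S['joint_positions'],2))
E
python3 s.py
```

```text
t 2.97 pos [0.474  0.1603 0.0753] yaw -0.247 F [0.  1.8 2.9] T [ 0.29 -0.09 -0.04] w 0.0091 q [0.1  0.12 2.04 0.   0.98 0.35]
```

Turning clockwise moved 0.4 rad with almost no torque and the knob is rising, so the thread is left-hand. I'll continue clockwise.

Emit:
{"method": "carry_out", "body": {"deltas": [0,0,0.6,0,0,-0.11,0,0,1,0,0,-0.22,0,0,1.3,0,0,-0.33,0,0,1.6,0,0,-0.44,0,0,2,0,0,-0.55,0,0,2.3,0,0,-0.66,0,0,2.6,0,0,-0.77,0,0,3,0,0,-0.88,0,0,3.3,0,0,-0.99,0,0,3.6,0,0,-1.1,0,0,4,0,0,-1.21,0,0,4.3,0,0,-1.32,0,0,4.6,0,0,-1.43,0,0,5,0,0,-1.54,0,0,5.3,0,0,-1.65,0,0,5.6,0,0,-1.76,0,0,6,0,0,-1.87,0,0,6.2,0,0,-1.98,0,0,6.4,0,0,-2.05,0,0,6.4,0,0,-2.05]}}

```text
time_s: 4.63
eef_pos: [0.4739, 0.1596, 0.0815]
ee_rot: [0.0, 0.935, -0.354, 0.001]
contact_force: [1.3, -2.0, 1.6]
width: 0.0093
```

```bash
python3 s.py
```

```text
t 4.63 pos [0.4739 0.1596 0.0815] yaw -2.293 F [ 1.3 -2.   1.6] T [-0.4  -0.17 -0.03] w 0.0093 q [ 0.1   0.11  2.04 -0.    0.99  2.39]
```

Knob is backed off by about 2.45 rad. Releasing, rising and unwinding the wrist.

Emit:
{"method": "carry_out", "body": {"deltas": [0,0,0,0,0,0,0,0,0,0,0,0,0,0,0,0,0,0,0,0,30,0,0,0,0,0,60,0,0,0.12,0,0,80,0,0,0.24,0,0,80,0,0,0.36,0,0,80,0,0,0.48,0,0,80,0,0,0.6,0,0,80,0,0,0.72,0,0,80,0,0,0.84,0,0,80,0,0,0.96,0,0,80,0,0,1.08,0,0,80,0,0,1.2,0,0,80,0,0,1.32,0,0,80,0,0,1.44,0,0,80,0,0,1.56,0,0,80,0,0,1.68,0,0,80,0,0,1.8], "gripper": 0.4}}

```text
time_s: 6.22
eef_pos: [0.4725, 0.1601, 0.1602]
ee_rot: [-0.0, 0.857, 0.516, -0.0]
contact_force: [-0.2, 0.0, 0.1]
width: 0.0339
```

Emit:
{"method": "carry_out", "body": {"deltas": [-10,-10,0,0,0,0.12,-20,-20,0,0,0,0.24,-30,-30,0,0,0,0.36,-40,-40,0,0,0,0.48,-45,-45,0,0,0,0.6,-45,-45,0,0,0,0.65,-45,-45,0,0,0,0.65], "gripper": 0}}

```text
time_s: 6.8
eef_pos: [0.4274, 0.1148, 0.1604]
ee_rot: [-0.0, 0.65, 0.76, -0.0]
contact_force: [0.0, -0.2, -0.6]
width: 0.0005
```

```bash
python3 s.py
python3 - <<'E'
from h import *
snap('side','side1.png')
m=.155;x=np.array([np.cos(m),np.sin(m)]);y=np.array([-np.sin(m),np.cos(m)])
P=np.array([.4739,.1605])-.172*y
print(P)
h=.015
for th in np.arange(0,1.65,.12):
  for_=.134*(np.sin(th)*x+np.cos(th)*y)+(-.023-h)*(np.cos(th)*x-np.sin(th)*y)
  print(round(th,2),np.round((P+for_)*1000,1))
print('pre',P+.134*y-.055*x)
E
```

```text
t 6.8 pos [0.4274 0.1148 0.1604] yaw 0.156 F [ 0.  -0.2 -0.6] T [ 0.02 -0.04 -0.04] w 0.0005 q [ 0.01 -0.17  2.14  0.    1.17 -0.15]
[ 0.50045338 -0.00943798]
0.0 [442.2 117.1]
0.12 [457.8 123.2]
0.24 [474.  127.3]
0.36 [490.5 129.5]
0.48 [507.2 129.7]
0.6 [523.8 127.9]
0.72 [540.1 124.1]
0.84 [555.8 118.4]
0.96 [570.7 110.8]
1.08 [584.6 101.6]
1.2 [597.3  90.7]
1.32 [608.6  78.4]
1.44 [618.3  64.8]
1.56 [626.3  50.2]
pre [0.42542581 0.11446466]
```

View pics/side1.png

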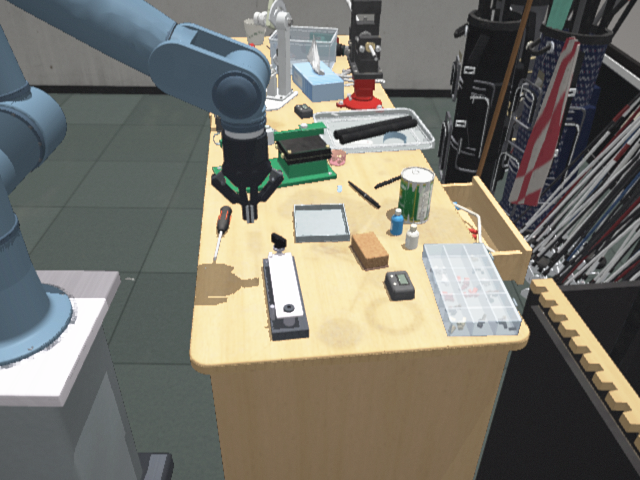

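Emit:
{"method": "carry_out", "body": {"deltas": [-2,-1,-40,0,0,0,-2,-1,-75,0,0,0,-2,-1,-100,0,0,0,-2,-1,-114,0,0,0,-2,-1,-114,0,0,0]}}

```text
time_s: 7.27
eef_pos: [0.423, 0.1141, 0.0433]
ee_rot: [-0.003, 0.65, 0.76, -0.003]
contact_force: [-0.6, 0.2, 0.6]
width: 0.0001
```

Emit:
{"method": "carry_out", "body": {"deltas": [9,1,0,0,0,0,17,3,0,0,0,0,25,6,0,0,0,-0.06,32.5,9.3,0,0,0,-0.12,41,11.5,0,0,0,-0.18,48.7,13.4,0,0,0,-0.24,57,14.7,0,0,0,-0.3,65.2,15.6,0,0,0,-0.36,65.2,15.6,0,0,0,-0.36]}}

```text
time_s: 8.02
eef_pos: [0.4948, 0.1299, 0.0489]
ee_rot: [0.002, 0.776, 0.631, 0.002]
contact_force: [-0.4, -0.2, -0.5]
width: -0.0
```

```bash
python3 s.py
python3 - <<'E'
from h import *
snap('wrist','w2.png')
E
```

```text
t 8.02 pos [0.4948 0.1299 0.0489] yaw -0.206 F [-0.4 -0.2 -0.5] T [ 0.    0.01 -0.03] w -0.0 q [0.03 0.2  2.02 0.   0.92 0.24]
```

View pics/w2.png

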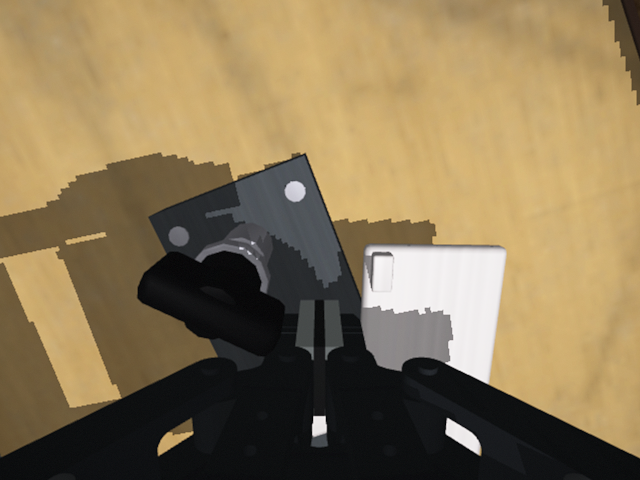

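The plate has swung about 0.36 rad, lies parallel to the finger, and the knob is clear of it. Continuing the swing.

Emit:
{"method": "carry_out", "body": {"deltas": [8.5,0.2,0,0,0,-0.06,16.7,0.2,0,0,0,-0.12,25,-0.5,0,0,0,-0.18,33.3,-1.6,0,0,0,-0.24,41.5,-3.3,0,0,0,-0.3,49.6,-5.4,0,0,0,-0.36,57.5,-8,0,0,0,-0.42,65.3,-11.1,0,0,0,-0.48,73,-14.7,0,0,0,-0.54,80.2,-18.7,0,0,0,-0.6,87.2,-23.2,0,0,0,-0.66,94.1,-27.9,0,0,0,-0.72,101,-33.2,0,0,0,-0.78,106.8,-38.8,0,0,0,-0.84,112.6,-44.8,0,0,0,-0.9,118.1,-51.1,0,0,0,-0.96,123,-57.7,0,0,0,-1.02,127.8,-64.7,0,0,0,-1.08,132,-72,0,0,0,-1.14,135.8,-79.3,0,0,0,-1.2]}}

```text
time_s: 9.73
eef_pos: [0.6278, 0.0504, 0.0476]
ee_rot: [-0.0, 0.997, 0.082, 0.001]
contact_force: [-0.3, 0.7, -1.7]
width: -0.0002
```

Emit:
{"method": "carry_out", "body": {"deltas": [1,-2,0,0,0,0,2,-4,0,0,0,0,2,-4,0,0,0,0,-6,0,0,0,0,0,-15,5,20,0,0,0.12,-25,15,50,0,0,0.24,-40,30,80,0,0,0.36,-55,45,110,0,0,0.48,-70,60,140,0,0,0.6,-85,75,170,0,0,0.72,-100,90,200,0,0,0.84,-100,105,230,0,0,0.96,-100,120,240,0,0,1.08,-100,135,240,0,0,1.2,-100,150,240,0,0,1.32,-100,160,240,0,0,1.44,-100,160,240,0,0,1.56,-100,160,240,0,0,1.56,-100,160,240,0,0,1.56]}}

```text
time_s: 11.32
eef_pos: [0.5263, 0.2106, 0.2864]
ee_rot: [-0.0, 0.651, 0.759, -0.0]
contact_force: [0.5, 0.3, -0.3]
width: 0.0001
```

```bash
python3 s.py
python3 - <<'E'
from h import *
a=snap('wrist','w3.png');np.save('w3.npy',a,allow_pickle=True)
E
```

```text
t 11.32 pos [0.5263 0.2106 0.2864] yaw 0.153 F [ 0.5  0.3 -0.3] T [ 0.03  0.01 -0.07] w 0.0001 q [ 0.18  0.02  1.73 -0.    1.4   0.03]
```

View pics/w3.png

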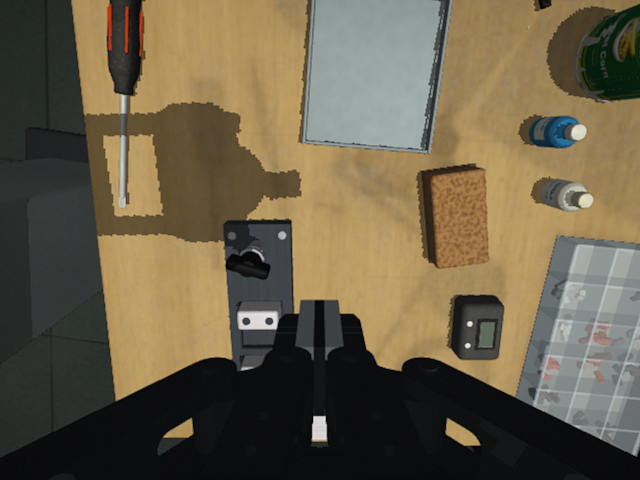

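The picture shows a casting at (258,318), another partly visible at (250,363), the tray's near rim corners at (302,142) and (430,153), and the cork at (455,215). The tool hides the rest, so I'll open the jaws and look from lower y.

Emit:
{"method": "carry_out", "body": {"deltas": [-15,-30,0,0,0,0,-30,-60,0,0,0,0,-30,-90,0,0,0,0,-30,-110,0,0,0,0,-30,-110,0,0,0,0,-30,-110,0,0,0,0,-30,-110,0,0,0,0], "gripper": 0.95}}

```text
time_s: 11.95
eef_pos: [0.497, 0.1006, 0.2867]
ee_rot: [-0.0, 0.651, 0.759, 0.0]
contact_force: [0.1, 0.3, 0.2]
width: 0.0809
```

```bash
python3 s.py
python3 - <<'E'
from h import *
a=snap('wrist','w4.png');np.save('w4.npy',a,allow_pickle=True)
b=np.load('w3.npy',allow_pickle=True).item()
A=ray(b,302,142,.018);B=ray(b,430,153,.018);print(A,B,np.linalg.norm(A-B),np.arctan2((B-A)[1],(B-A)[0]))
e=(B-A)/np.linalg.norm(B-A); n=np.array([-e[1],e[0],0]); print('tray c',(A+B)/2+.066*n)
print('C1',ray(b,258,311,.042))
y=np.array([-np.sin(.155),np.cos(.155)]);P=np.array([.5005,-.0094])
for d in (.106,.076,.046): print(P+d*y, proj(a,[*(P+d*y),.042]))
E
```

```text
t 11.95 pos [0.497  0.1006 0.2867] yaw 0.154 F [0.1 0.3 0.2] T [-0.    0.03 -0.02] w 0.0809 q [-0.02 -0.13  1.87  0.    1.4  -0.18]
[0.50350079 0.26457735 0.018     ] [0.62035107 0.27271156 0.018     ] 0.11713306516735436 0.06950010477814118
tray c [0.55734262 0.33448512 0.018     ]
C1 [0.48507247 0.10473986 0.042     ]
[0.48413571 0.09532922] [302.45270241 212.33908959]
[0.48876711 0.06568888] [302.84591612 244.86181536]
[0.49339852 0.03604853] [303.22319809 276.06682574]
```

View pics/w4.png

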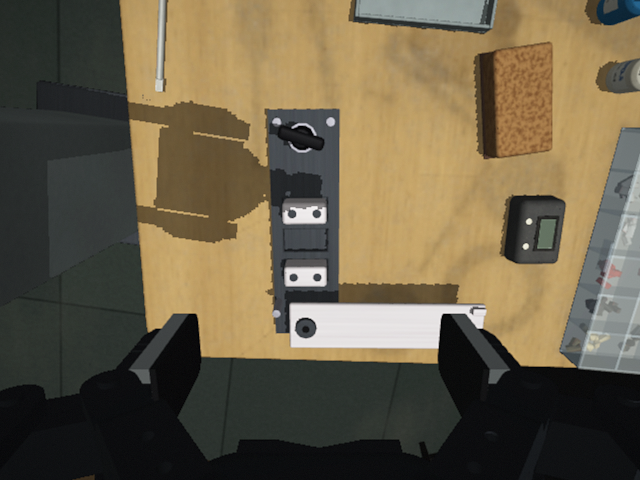

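Two castings: first cavity at (304,213) and third at (304,277); the middle cavity (305,240) is empty. The cover sits at about 90° and clear. Picking the first casting.

Emit:
{"method": "carry_out", "body": {"deltas": [-12.5,-5,-40,0,0,0,-12.5,-5,-80,0,0,0,-12.5,-5,-120,0,0,0,-12.5,-5,-160,0,0,0,-12.5,-5,-195,0,0,0,-12.5,-5,-220,0,0,0,-12.5,-5,-235,0,0,0,-12.5,-5,-245,0,0,0,-12.5,-5,-251,0,0,0,-12.5,-5,-251,0,0,0,-12.5,-5,-251,0,0,0], "gripper": 0.7}}

```text
time_s: 12.92
eef_pos: [0.4853, 0.0956, 0.0364]
ee_rot: [0.001, 0.65, 0.76, 0.0]
contact_force: [-0.7, -0.3, 0.1]
width: 0.0601
```

Emit:
{"method": "carry_out", "body": {"deltas": [0,0,0,0,0,0,0,0,0,0,0,0,0,0,0,0,0,0,0,0,0,0,0,0,0,0,0,0,0,0], "gripper": 0.2, "force": 60}}

```text
time_s: 13.33
eef_pos: [0.4853, 0.0953, 0.0374]
ee_rot: [0.001, 0.65, 0.76, 0.0]
contact_force: [-2.5, -0.5, 6.8]
width: 0.0382
```

```bash
python3 s.py
```

```text
t 13.33 pos [0.4853 0.0953 0.0374] yaw 0.155 F [-2.5 -0.5  6.8] T [-0.03  0.6   0.11] w 0.0382 q [-0.04  0.18  2.06 -0.    0.9  -0.19]
```

Emit:
{"method": "carry_out", "body": {"deltas": [0,0,4,0,0,0,0,0,9,0,0,0,0,0,15,0,0,0,0,0,35,0,0,0,5,0,65,0,0,0,10,10,95,0,0,0,20,40,125,0,0,0,40,70,150,0,0,0,60,100,170,0,0,0,70,115,180,0,0,0,70,115,180,0,0,0,70,115,180,0,0,0]}}

```text
time_s: 14.33
eef_pos: [0.555, 0.211, 0.2169]
ee_rot: [0.001, 0.65, 0.76, 0.001]
contact_force: [-0.0, 0.3, -1.6]
width: 0.0385
```

```bash
python3 s.py
python3 - <<'E'
from h import *
a=snap('wrist','w5.png');np.save('w5.npy',a,allow_pickle=True)
E
```

```text
t 14.33 pos [0.555  0.211  0.2169] yaw 0.157 F [-0.   0.3 -1.6] T [-0.    0.01 -0.01] w 0.0385 q [ 0.17  0.14  1.73 -0.    1.27  0.02]
```

View pics/w5.png

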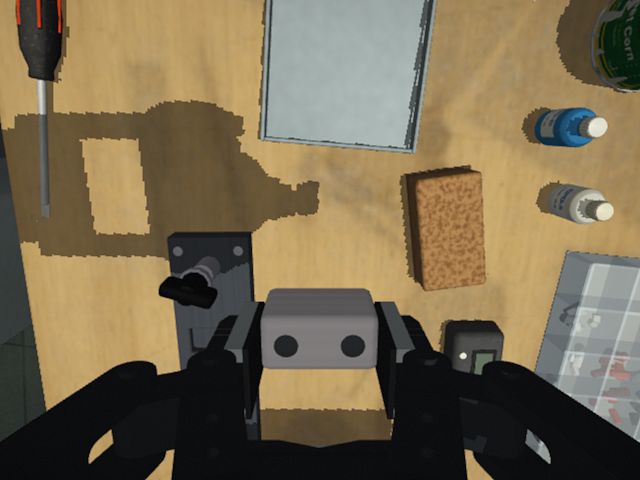

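The casting is held upright between the pads; the tray's near rim corners are at (262,139) and (415,151).

Run:
```python
from h import *
b=np.load('w5.npy',allow_pickle=True).item()
A=ray(b,262,139,.018);B=ray(b,415,151,.018);print(A,B,np.linalg.norm(A-B))
e=(B-A)/np.linalg.norm(B-A); n=np.array([-e[1],e[0],0]);print(np.arctan2(e[1],e[0]))
for t in (0,.025,-.025): print((A+B)/2+(.066+t)*n)
```

```text
[0.50504353 0.26475941 0.018     ] [0.61993217 0.27397087 0.018     ] 0.11525732541321725
0.08000615793573007
[0.55721307 0.33515402 0.018     ]
[0.55521505 0.36007405 0.018     ]
[0.55921109 0.31023399 0.018     ]
```

Emit:
{"method": "carry_out", "body": {"deltas": [0,30,-10,0,0,-0.03,0,65,-20,0,0,-0.075,0,100,-40,0,0,-0.075,0,130,-65,0,0,-0.075,0,150,-95,0,0,-0.075,0,150,-125,0,0,-0.075,0,150,-150,0,0,-0.075,0,150,-165,0,0,-0.075,0,150,-175,0,0,-0.075,0,150,-182,0,0,-0.075,0,150,-187,0,0,-0.075,0,150,-187,0,0,-0.075,0,150,-187,0,0,-0.075]}}

```text
time_s: 15.47
eef_pos: [0.5555, 0.3604, 0.0301]
ee_rot: [0.0, 0.678, 0.735, 0.001]
contact_force: [-0.3, 0.3, -1.2]
width: 0.0392
```

```bash
python3 s.py
```

```text
t 15.47 pos [0.5555 0.3604 0.0301] yaw 0.08 F [-0.3  0.3 -1.2] T [0.02 0.02 0.02] w 0.0392 q [ 0.4   0.52  1.62 -0.    1.    0.33]
```

Emit:
{"method": "carry_out", "body": {"deltas": [0,0,0,0,0,0,0,0,0,0,0,0,0,0,0,0,0,0,0,0,10,0,0,0,0,0,45,0,0,0,0,0,85,0,0,0,0,-20,125,0,0,0,-5,-45,155,0,0,0,-10,-80,180,0,0,0,-20,-115,180,0,0,0.04,-20,-130,180,0,0,0.075,-20,-130,180,0,0,0.075], "gripper": 0.62}}

```text
time_s: 16.47
eef_pos: [0.5347, 0.2278, 0.2106]
ee_rot: [0.001, 0.651, 0.759, 0.001]
contact_force: [-0.1, 0.2, 0.3]
width: 0.0525
```

```bash
python3 s.py
python3 - <<'E'
from h import *
a=snap('wrist','w6.png');np.save('w6.npy',a,allow_pickle=True)
E
```

```text
t 16.47 pos [0.5347 0.2278 0.2106] yaw 0.153 F [-0.1  0.2  0.3] T [ 0.01  0.02 -0.02] w 0.0525 q [ 0.21  0.12  1.77 -0.    1.26  0.06]
```

View pics/w6.png

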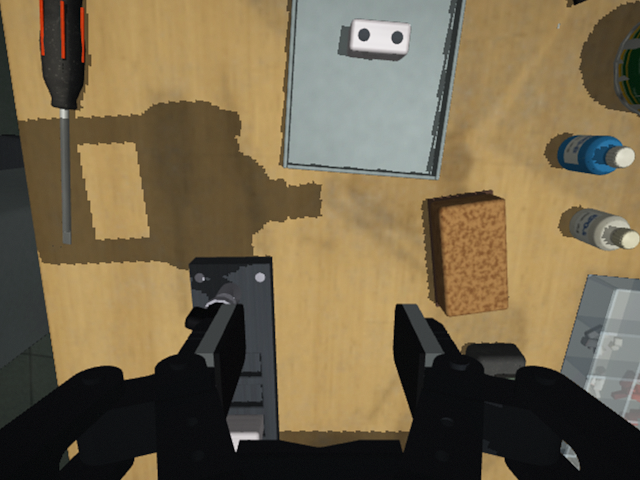

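The casting stands in the tray at (380,38), well inside its walls. Fetching the second one.

Emit:
{"method": "carry_out", "body": {"deltas": [-10,-35,0,0,0,0,-20,-75,0,0,0,0,-30,-115,-5,0,0,0,-40,-155,-20,0,0,0,-41,-185,-50,0,0,0,-41,-194,-85,0,0,0,-41,-194,-115,0,0,0,-41,-194,-140,0,0,0,-41,-194,-155,0,0,0,-41,-194,-165,0,0,0,-41,-194,-173,0,0,0,-41,-194,-173,0,0,0,-41,-194,-173,0,0,0], "gripper": 0.7}}

```text
time_s: 17.6
eef_pos: [0.4942, 0.0367, 0.0362]
ee_rot: [0.0, 0.65, 0.76, 0.0]
contact_force: [-0.1, -0.1, -0.5]
width: 0.0596
```

Emit:
{"method": "carry_out", "body": {"deltas": [0,0,0,0,0,0,0,0,0,0,0,0,0,0,0,0,0,0,0,0,0,0,0,0,0,0,0,0,0,0], "gripper": 0.2, "force": 60}}

```text
time_s: 18.02
eef_pos: [0.4948, 0.0362, 0.0373]
ee_rot: [0.001, 0.65, 0.76, 0.001]
contact_force: [-1.0, 0.5, 6.5]
width: 0.0386
```

```bash
python3 s.py
```

```text
t 18.02 pos [0.4948 0.0362 0.0373] yaw 0.155 F [-1.   0.5  6.5] T [ 0.1   0.22 -0.03] w 0.0386 q [-0.16  0.19  2.05  0.    0.9  -0.31]
```

Emit:
{"method": "carry_out", "body": {"deltas": [0,0,4,0,0,0,0,0,9,0,0,0,0,0,15,0,0,0,0,0,35,0,0,0,5,0,70,0,0,0,10,10,105,0,0,0,20,40,135,0,0,0,35,75,160,0,0,0,50,110,175,0,0,0,61,145,180,0,0,0,61,174,180,0,0,0,61,174,180,0,0,0,61,174,180,0,0,0]}}

```text
time_s: 19.1
eef_pos: [0.5541, 0.2116, 0.2159]
ee_rot: [0.0, 0.649, 0.761, -0.0]
contact_force: [-0.8, -0.2, -1.4]
width: 0.0385
```

```bash
python3 s.py
python3 - <<'E'
from h import *
a=snap('wrist','w7.png');np.save('w7.npy',a,allow_pickle=True)
b=np.load('w5.npy',allow_pickle=True).item()
d=np.abs(a['pixels'].astype(int)-b['pixels'].astype(int)).sum(2)
print(a['origin']-b['origin'],(d[60:260,240:460]>60).mean())
E
```

```text
t 19.1 pos [0.5541 0.2116 0.2159] yaw 0.158 F [-0.8 -0.2 -1.4] T [0.01 0.05 0.06] w 0.0385 q [ 0.17  0.14  1.73 -0.    1.27  0.02]
[-0.00072484  0.00058575 -0.00102203] 0.09340909090909091
```

View pics/w7.png

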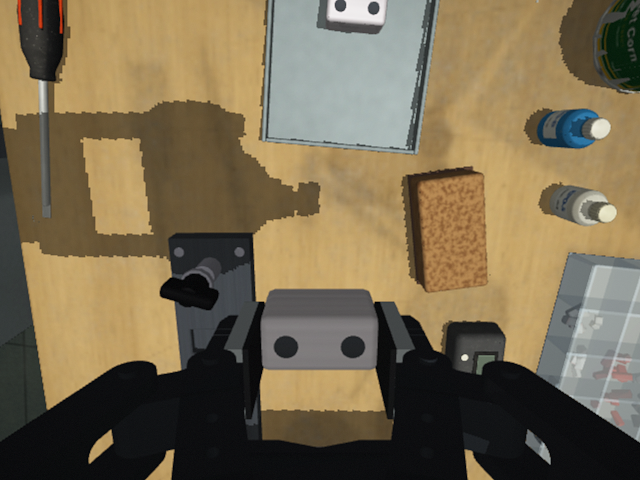

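The second casting is held and the tray has not moved; near corners at (263,139) and (416,152).

Emit:
{"method": "carry_out", "body": {"deltas": [2,30,-10,0,0,-0.04,4,65,-30,0,0,-0.075,4,97,-60,0,0,-0.075,4,97,-95,0,0,-0.075,4,97,-125,0,0,-0.075,4,97,-150,0,0,-0.075,4,97,-165,0,0,-0.075,4,97,-175,0,0,-0.075,4,97,-182,0,0,-0.075,4,97,-187,0,0,-0.075,4,97,-187,0,0,-0.075,4,97,-187,0,0,-0.075]}}

```text
time_s: 20.15
eef_pos: [0.5594, 0.3074, 0.0299]
ee_rot: [0.0, 0.678, 0.735, 0.001]
contact_force: [0.2, 0.1, -0.7]
width: 0.0383
```

```bash
python3 s.py
```

```text
t 20.15 pos [0.5594 0.3074 0.0299] yaw 0.08 F [ 0.2  0.1 -0.7] T [-0.03  0.08  0.03] w 0.0383 q [ 0.33  0.48  1.69 -0.    0.98  0.25]
```

Emit:
{"method": "carry_out", "body": {"deltas": [0,0,0,0,0,0,0,0,0,0,0,0,0,0,0,0,0,0,0,0,10,0,0,0,0,0,45,0,0,0,0,0,85,0,0,0,0,-10,125,0,0,0,0,-30,155,0,0,0,0,-60,180,0,0,0,0,-90,180,0,0,-0.1,0,-90,180,0,0,-0.2,0,-90,180,0,0,-0.2], "gripper": 0.62}}

```text
time_s: 21.15
eef_pos: [0.5591, 0.2162, 0.2107]
ee_rot: [0.001, 0.749, 0.662, 0.001]
contact_force: [-0.7, 0.7, -0.5]
width: 0.0529
```

```bash
python3 s.py
python3 - <<'E'
from h import *
a=snap('wrist','w8.png');np.save('w8.npy',a,allow_pickle=True)
m=.155;x=np.array([np.cos(m),np.sin(m)]);y=np.array([-np.sin(m),np.cos(m)])
P=np.array([.4739,.1605])-.172*y
h=.015
pt=lambda th,r,o:np.round((P+r*(np.sin(th)*x+np.cos(th)*y)+o*(np.cos(th)*x-np.sin(th)*y))*1000,1)
print('pre',pt(1.57,.134,.06))
for th in [1.58,1.5,1.4,1.3,1.2,1.1,1.,.9,.8,.7,.6,.5,.4,.3,.2,.15,.1,.05,0]: print(th,pt(th,.134,.023+h))
E
```

```text
t 21.15 pos [0.5591 0.2162 0.2107] yaw -0.124 F [-0.7  0.7 -0.5] T [ 0.04 -0.01 -0.06] w 0.0529 q [0.18 0.16 1.72 0.   1.26 0.3 ]
pre [642.1 -47.9]
1.58 [638.6 -27.6]
1.5 [639.6 -16.5]
1.4 [639.6  -2.6]
1.3 [638.2  11.3]
1.2 [635.4  24.9]
1.1 [631.3  38.3]
1.0 [625.9  51.1]
0.9 [619.2  63.3]
0.8 [611.4  74.8]
0.7 [602.4  85.4]
0.6 [592.4  95.2]
0.5 [581.5 103.8]
0.4 [569.8 111.3]
0.3 [557.4 117.7]
0.2 [544.4 122.7]
0.15 [537.8 124.8]
0.1 [531.  126.4]
0.05 [524.2 127.8]
0 [517.3 128.8]
```

View pics/w8.png

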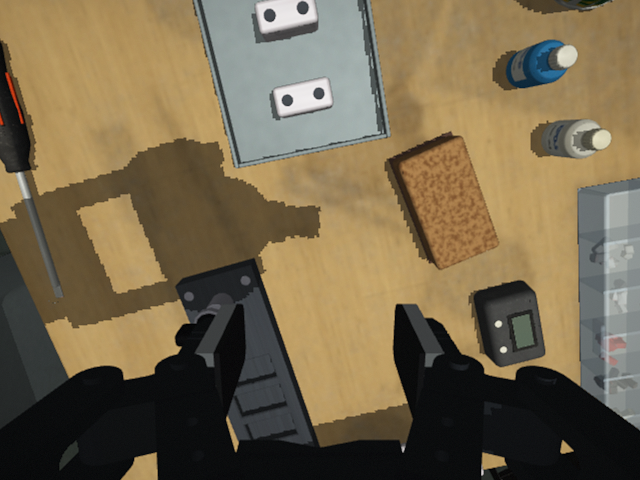

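Both castings stand in the tray at (286,17) and (303,96), with no casting left in the visible cavities. Next I close the jaws and go to the far side of the open plate.

Emit:
{"method": "carry_out", "body": {"deltas": [10,-25,0,0,0,-0.12,20,-55,0,0,0,-0.24,30,-85,0,0,0,-0.36,40,-115,0,0,0,-0.48,50,-145,0,0,0,-0.6,60,-175,0,0,0,-0.72,70,-205,0,0,0,-0.84,80,-235,0,0,0,-0.96,83,-260,0,0,0,-1.08,83,-274,0,0,0,-1.2,83,-274,0,0,0,-1.295,83,-274,-30,0,0,-1.295,83,-274,-70,0,0,-1.295,83,-274,-105,0,0,-1.295,83,-274,-135,0,0,-1.295,83,-274,-152,0,0,-1.295,83,-274,-162,0,0,-1.295,83,-274,-162,0,0,-1.295,83,-274,-162,0,0,-1.295], "gripper": 0}}

```text
time_s: 22.78
eef_pos: [0.642, -0.0563, 0.0471]
ee_rot: [0.0, 0.997, 0.079, 0.0]
contact_force: [-0.0, 0.2, 0.8]
width: 0.0003
```

```bash
python3 s.py
```

```text
t 22.78 pos [ 0.642  -0.0563  0.0471] yaw -1.413 F [-0.   0.2  0.8] T [0.03 0.01 0.03] w 0.0003 q [-0.26  0.46  1.67  0.    1.01  1.15]
```

Emit:
{"method": "carry_out", "body": {"deltas": [-1,12,0,0,0,0,-2,22,0,0,0,0,-3,29.4,0,0,0,0,-2,40.5,0,0,0,0.07,-2,54.4,0,0,0,0.17,-3.3,68.3,0,0,0,0.27,-6,82,0,0,0,0.37,-10,95.3,0,0,0,0.47,-15.6,108,0,0,0,0.57,-22.3,120.3,0,0,0,0.67,-30,131.8,0,0,0,0.77,-39,142.4,0,0,0,0.87,-49,152,0,0,0,0.97,-60,161,0,0,0,1.07,-71.7,168.3,0,0,0,1.17,-84,174.7,0,0,0,1.27,-90.5,177.2,0,0,0,1.32,-97,179.7,0,0,0,1.37,-97,179.7,0,0,0,1.37]}}

```text
time_s: 24.37
eef_pos: [0.5436, 0.1243, 0.0474]
ee_rot: [0.0, 0.722, 0.692, 0.0]
contact_force: [-0.5, -0.8, 0.8]
width: -0.0001
```

Emit:
{"method": "carry_out", "body": {"deltas": [-6.6,2,0,0,0,0.05,-13.4,3.7,0,0,0,0.1,-20.2,5.1,0,0,0,0.15,-27,6,0,0,0,0.2,-29,6,0,0,0,0.2,-29,6,0,0,0,0.2]}}

```text
time_s: 24.87
eef_pos: [0.5159, 0.1294, 0.0474]
ee_rot: [0.001, 0.651, 0.759, 0.001]
contact_force: [-1.0, 0.1, 0.8]
width: 0.0002
```

```bash
python3 s.py
```

```text
t 24.87 pos [0.5159 0.1294 0.0474] yaw 0.154 F [-1.   0.1  0.8] T [ 0.02 -0.02  0.02] w 0.0002 q [ 0.03  0.24  1.96  0.    0.93 -0.12]
```

Emit:
{"method": "carry_out", "body": {"deltas": [-2,-0.3,0,0,0,0,-3,-0.5,0,0,0,0,-3,-0.5,0,0,0,0]}}

```text
time_s: 25.12
eef_pos: [0.5154, 0.1291, 0.0477]
ee_rot: [0.002, 0.651, 0.759, 0.003]
contact_force: [8.8, 3.8, -4.8]
width: 0.0003
```

Emit:
{"method": "carry_out", "body": {"deltas": [-1,-0.2,0,0,0,0,-2,-0.3,0,0,0,0,-2,-0.3,0,0,0,0,-2,-0.3,0,0,0,0]}}

```text
time_s: 25.45
eef_pos: [0.5151, 0.129, 0.048]
ee_rot: [0.004, 0.651, 0.759, 0.005]
contact_force: [13.7, 5.8, -7.8]
width: -0.0004
```

The plate is hard against its shut stop: force is rising with no further motion. Backing off, rising and winding the wrist for the knob.

Emit:
{"method": "carry_out", "body": {"deltas": [10,2,0,0,0,0,20,3,0,0,0,0,20,3,35,0,0,-0.1,20,3,70,0,0,-0.22,20,3,105,0,0,-0.34,10,10,110,0,0,-0.46,0,15,110,0,0,-0.58,-10,20,110,0,0,-0.7,-20,25,110,0,0,-0.82,-30,30,110,0,0,-0.94,-36.5,32,110,0,0,-1.06,-36.5,32,110,0,0,-1.18,-36.5,32,110,0,0,-1.3,-36.5,32,110,0,0,-1.42,-36.5,32,110,0,0,-1.54,-36.5,32,110,0,0,-1.66,-36.5,32,110,0,0,-1.78,-36.5,32,110,0,0,-1.9,-36.5,32,110,0,0,-2.02,-36.5,32,110,0,0,-2.14], "gripper": 0.45}}

```text
time_s: 27.12
eef_pos: [0.474, 0.16, 0.1567]
ee_rot: [0.0, 0.978, -0.209, -0.0]
contact_force: [-1.2, -0.2, -0.3]
width: 0.0385
```

Emit:
{"method": "carry_out", "body": {"deltas": [0,0,0,0,0,-0.12,0,0,0,0,0,-0.24,0,0,0,0,0,-0.305,0,0,0,0,0,-0.305,0,0,0,0,0,-0.305]}}

```text
time_s: 27.53
eef_pos: [0.474, 0.1601, 0.1567]
ee_rot: [0.0, 0.936, -0.351, -0.0]
contact_force: [0.1, 0.8, 0.7]
width: 0.0387
```

```bash
python3 s.py
python3 - <<'E'
from h import *
a=snap('wrist','w9.png');np.save('w9.npy',a,allow_pickle=True);snap('side','side9.png')
E
```

```text
t 27.53 pos [0.474  0.1601 0.1567] yaw -2.289 F [0.1 0.8 0.7] T [-0.02 -0.02 -0.04] w 0.0387 q [ 0.1  -0.01  2.   -0.    1.15  2.39]
```

View pics/w9.png

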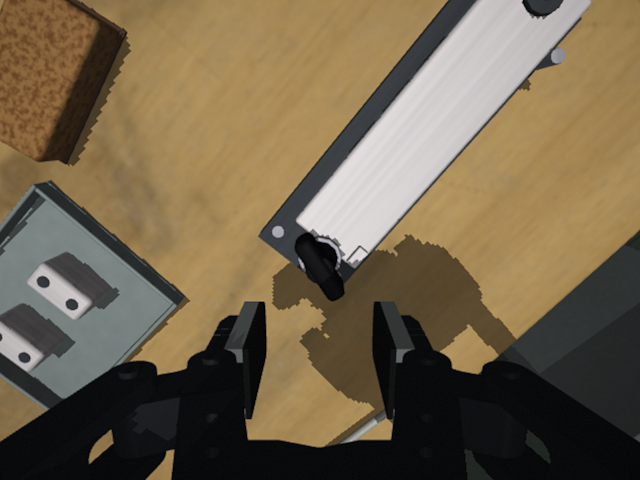

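The plate lies shut, but the bar (305,240)–(335,292) doesn't look square to the jaws. I'll measure its heading.

Run:
```python
from h import *
for f,box in (('w4',(265,115,335,158)),('w9',(285,222,355,310))):
    a=np.load(f+'.npy',allow_pickle=True).item();u0,v0,u1,v1=box
    g=a['pixels'][v0:v1,u0:u1].max(2)
    m=(g<32).astype(np.uint8); n,l,s,c=cv2.connectedComponentsWithStats(m)
    k=1+np.argmax(s[1:,4]); vs,us=np.nonzero(l==k)
    pts=np.array([ray(a,u+u0,v+v0,.08)[:2] for u,v in zip(us,vs)],dtype=np.float32)
    r=cv2.minAreaRect(pts*1000); w=np.linalg.eigh(np.cov(pts.T))[1][:,1]
    print(f,len(pts),r,'heading yaw',np.arctan2(-w[0],w[1]),'mod pi; rel mould',(np.arctan2(-w[0],w[1])-.155)%np.pi-np.pi)
a=np.load('w9.npy',allow_pickle=True).item()
cv2.imwrite('pics/c9.png',cv2.resize(a['pixels'][190:320,250:390,::-1],None,fx=4,fy=4,interpolation=cv2.INTER_CUBIC))
```

```text
w4 529 ((474.79815673828125, 160.2803192138672), (16.728300094604492, 35.939430236816406), 72.67767333984375) heading yaw 1.4257252612655862 mod pi; rel mould -1.870867392324207
w9 1849 ((474.96270751953125, 158.11639404296875), (17.96966552734375, 39.0013427734375), 72.84140014648438) heading yaw 1.3538383672756469 mod pi; rel mould -1.9427542863141463
```

View pics/c9.png

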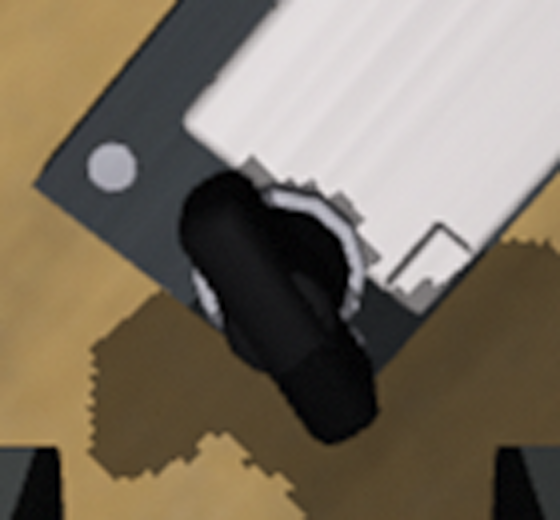

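Run:
```python
from h import *
a=np.load('w9.npy',allow_pickle=True).item();g=cv2.GaussianBlur(a['pixels'],(3,3),0).max(2).astype(int)
L=[];Rr=[];B=[]
for v in range(30,195,3):
    r=g[v]; w=np.nonzero(r[200:620]>205)[0]+200
    # plate: longest run of bright; wood is coloured so use blue channel
    b=a['pixels'][v,:,2].astype(int); w=np.nonzero(b>170)[0]; w=w[w>250]
    if len(w)<20: continue
    L.append(ray(a,w[0],v,.05)[:2]);Rr.append(ray(a,w[-1],v,.05)[:2])
    d=np.nonzero(g[v,:w[0]]<100)[0]; d=d[d>w[0]-90]
    if len(d): B.append(ray(a,d[0],v,.02)[:2])
for n,p in (('L',L),('R',Rr),('block',B)):
    vx,vy,x0,y0=cv2.fitLine(np.array(p,np.float32),cv2.DIST_HUBER,0,.0001,.0001).ravel(); print(n,len(p),np.arctan2(-vx,vy) if vy>0 else np.arctan2(vx,-vy),x0,y0)
```

```text
L 55 0.15682003 0.51079047 0.07602468
R 55 0.16497917 0.47464973 0.028567834
block 55 0.16243501 0.516933 0.104067266
```

The plate is parallel to the block within 0.01 rad, so it is shut. My finger nudged the bar back to about 2.03 rad while opening, so I turn the wrist by +0.42 to match and grip.

Emit:
{"method": "carry_out", "body": {"deltas": [0,0,0,0,0,0.12,0,0,0,0,0,0.24,0,0,0,0,0,0.36,0,0,-25,0,0,0.42,0,0,-45,0,0,0.42,0,0,-60,0,0,0.42,0,0,-70,0,0,0.42,0,0,-77,0,0,0.42,0,0,-77,0,0,0.42,0,0,-77,0,0,0.42]}}

```text
time_s: 28.47
eef_pos: [0.4743, 0.1602, 0.08]
ee_rot: [-0.0, 0.989, -0.149, 0.0]
contact_force: [1.1, -0.3, 0.9]
width: 0.0383
```

Emit:
{"method": "carry_out", "body": {"deltas": [0,0,0,0,0,0,0,0,0,0,0,0,0,0,0,0,0,0,0,0,0,0,0,0,0,0,0,0,0,0,0,0,0,0,0,0], "gripper": 0, "force": 40}}

```text
time_s: 28.97
eef_pos: [0.4745, 0.16, 0.0804]
ee_rot: [0.0, 0.989, -0.149, 0.001]
contact_force: [-1.3, -2.4, 6.1]
width: 0.009
```

```bash
python3 s.py
```

```text
t 28.97 pos [0.4745 0.16   0.0804] yaw -1.87 F [-1.3 -2.4  6.1] T [-0.51  0.28 -0.03] w 0.009 q [ 0.1   0.11  2.04 -0.    0.99  1.97]
```

Emit:
{"method": "carry_out", "body": {"deltas": [0,0,0,0,0,0.11,0,0,-0.3,0,0,0.22,0,0,-0.7,0,0,0.33,0,0,-1,0,0,0.44,0,0,-1.3,0,0,0.55,0,0,-1.7,0,0,0.66,0,0,-2,0,0,0.77,0,0,-2.3,0,0,0.88,0,0,-2.7,0,0,0.99,0,0,-3,0,0,1.1,0,0,-3.3,0,0,1.21,0,0,-3.7,0,0,1.32,0,0,-4,0,0,1.43,0,0,-4.3,0,0,1.54,0,0,-4.7,0,0,1.65,0,0,-5,0,0,1.75,0,0,-5.3,0,0,1.85,0,0,-5.6,0,0,1.93,0,0,-5.8,0,0,1.99,0,0,-5.8,0,0,2.02]}}

```text
time_s: 30.63
eef_pos: [0.4737, 0.1606, 0.0744]
ee_rot: [-0.001, 0.651, 0.759, -0.0]
contact_force: [-4.1, -0.5, 7.6]
width: 0.0086
```

```bash
python3 s.py
```

```text
t 30.63 pos [0.4737 0.1606 0.0744] yaw 0.152 F [-4.1 -0.5  7.6] T [-0.03  0.78 -0.05] w 0.0086 q [ 0.1   0.13  2.04  0.    0.98 -0.05]
```

Emit:
{"method": "carry_out", "body": {"deltas": [0,0,0,0,0,0.06,0,0,0,0,0,0.12,0,0,0,0,0,0.12]}}

```text
time_s: 30.88
eef_pos: [0.4736, 0.1606, 0.0742]
ee_rot: [-0.001, 0.605, 0.796, -0.0]
contact_force: [-3.6, 0.6, 5.5]
width: 0.0092
```

```bash
python3 s.py
```

```text
t 30.88 pos [0.4736 0.1606 0.0742] yaw 0.272 F [-3.6  0.6  5.5] T [-0.01  0.7   0.08] w 0.0092 q [ 0.1   0.13  2.04  0.    0.98 -0.17]
```

Emit:
{"method": "carry_out", "body": {"deltas": [0,0,0,0,0,-0.12,0,0,0,0,0,-0.12]}}

```text
time_s: 31.05
eef_pos: [0.4737, 0.1606, 0.074]
ee_rot: [-0.001, 0.653, 0.757, 0.0]
contact_force: [-2.8, 0.6, 2.9]
width: 0.0086
```

Emit:
{"method": "carry_out", "body": {"deltas": [0,0,0,0,0,0,0,0,0,0,0,0,0,0,0,0,0,0,0,0,0,0,0,0,0,0,30,0,0,0,0,0,60,0,0,0,0,-20,100,0,0,0,0,-40,140,0,0,0,10,-60,180,0,0,0,20,-60,200,0,0,0,20,-60,200,0,0,0,20,-60,200,0,0,0], "gripper": 0.5}}

```text
time_s: 32.05
eef_pos: [0.4953, 0.0998, 0.2759]
ee_rot: [0.002, 0.652, 0.758, 0.001]
contact_force: [-0.7, 0.4, -1.3]
width: 0.0426
```

```bash
python3 s.py
python3 - <<'E'
from h import *
w=snap('wrist');s=snap('side')
c=cv2.resize(s['pixels'][170:350,190:430],(800,600),interpolation=cv2.INTER_CUBIC)
cv2.imwrite('pics/fin.png',np.hstack([w['pixels'][:,160:560],c[60:540,0:400] if 0 else cv2.resize(s['pixels'][170:350,230:380],(400,480))])[:,:,::-1])
E
```

```text
t 32.05 pos [0.4953 0.0998 0.2759] yaw 0.15 F [-0.7  0.4 -1.3] T [0.   0.01 0.  ] w 0.0426 q [-0.03 -0.13  1.89  0.    1.38 -0.18]
```

View pics/fin.png

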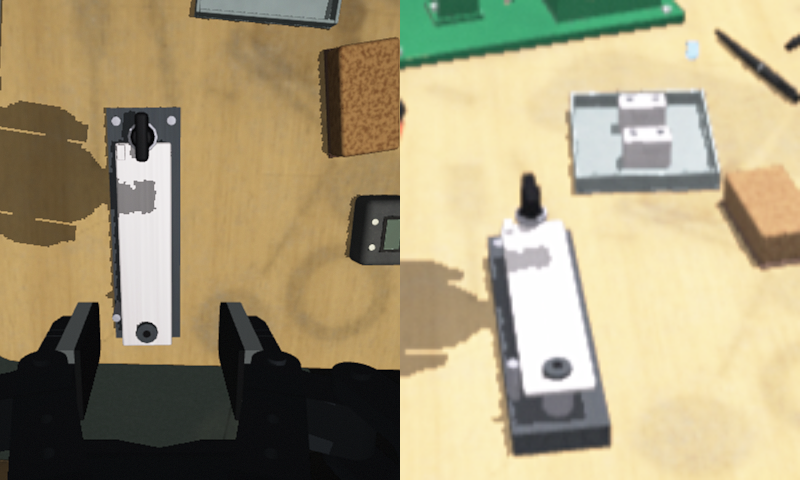

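The bar at (142,137) is back along the mould axis, the plate is shut, and both castings stand in the tray. Handing in.

```bash
python3 -c "
from bench import env
print(env.sign_off())"
```

```text
the job is handed in; nothing more can be done
None
```

I ran the whole job and handed it in after about 32 s of robot time. `env.sign_off()` gives no verdict, so what follows is from my own measurements.

- **Knob:** The thread is left-hand; it loosened clockwise with almost no torque. I backed it off about 2.45 rad.
- **Cover:** I swung it open to about 1.57 rad, and closed it again later with a push.
- **Castings:** There were two, in the first and third cavities; the middle one was empty. Both went into the tray, which had not moved.
- **Knob again:** I turned it back to its starting heading.

**Last checks:**
- **Cover and tray:** The cover came hard against its stop and measured parallel to the mould within about 0.01 rad. Both castings stand in the tray.
- **Knob:** The bar lies along the mould axis again, where it started. I did not feel it come up tight: a further 0.12 rad met almost no torque, and I then turned that back. I estimate it is within about 0.15 rad of tight, inside the 0.45 limit.
- **Other things:** The cork block and the angle box looked undisturbed in the last picture. The screwdriver and glue bottle were outside it, but had not moved in earlier views. The gripper is clear of everything.

**One reading disagreed:** After the cover was open, the knob measured about 2.0 rad instead of 2.45. My finger most likely brushed the bar during the swing. The cover still opened and shut freely, and I re-measured the bar before gripping it to tighten.

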